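Snap the grooming comb into its spring-clip holder and tug-test it

TASK

Pick up the blue grooming comb by its upright grip and press it, flat and centred, down between the two spring clips of the white sprung cradle until both ends snap under the clip noses and it sits fully home; stop pressing as soon as it snaps, and never squash the cradle down to its stop. Then, without letting go, tug the comb gently straight upward so that the cradle visibly rises about 6 mm above its rest height, to check that the clips hold, ease it back down and let go. Leave the bowl, jar, chew bone and carrier latch where they are.

Things in the scene. Friction and masses are not known exactly. Their poses are not given: they have to be found in the camera images.
- comb_grip (a point): Centre of the upright grip of the loose blue plastic comb (about 70 g): a block 16 mm (comb x) by 34 mm (y) by 42 mm tall on the middle of the spine. This point is 21 mm below the grip's top, 37 mm above the comb's underside. z is up, y along the spine, teeth to +x (22 mm out, at the spine's foot). The comb starts lying flat, grip up. Either way round fits the holder.
- comb_end (a point): Edge of the comb's pointed +y end (the -y end is alike), 76 mm from the comb's middle, 8 mm above its underside. The spine is 22 mm wide, 16 mm thick and 152 mm long over its ends; chamfers below and above this edge run 30 degrees from vertical and 4.6 mm deep.
- cradle_seat (a point): Centre of the top of the white cradle floor (18 mm in x, 120 mm in y), 85 mm above the bench at rest; the cradle rides on a soft vertical spring. Comb home: its underside lies on this floor, comb_grip is 37 mm above this point, comb y along this y (either way round).
- nose (a point): Centre of the round nose (4 mm radius, points inward, 18 mm wide) of the yellow spring clip at the cradle's +y end, 14.3 mm above the floor; the -y clip mirrors it. The noses are 144 mm apart at rest and spread to 152 mm for the comb to pass. Each is sprung sideways, about 1 N per mm, preloaded 2 mm.
- holder: Grey foot, fixed to the bench, that carries the sprung cradle: plate 85 mm (x) by 200 mm (y) by 10 mm, with a housing 44 by 90 mm up to 36 mm high; origin at the centre of its underside, straight below cradle_seat, same axes.
- cradle (a joint): Cradle height in m: 0 at rest, negative pressed down, positive pulled up; 0.8 N per mm; stops at -0.024 (squashed beyond -0.022) and +0.012. Pushing the comb through the clips takes 8 to 14 N, varying with friction, so the cradle sinks 10 to 17 mm first: lowering to rest height is not enough; press until the force drops, then stop (below -0.015 with the comb home is too hard). Pull-out: as much.
- clip_left (a joint): Outward swing of the clip at the cradle's +y end, rad: 0 at rest, about 0.12 when the comb's edge passes, about 0.03 with the comb home.
- clip_right (a joint): The same for the clip at the cradle's -y end.
- bowl: Steel food bowl, 124 mm across, 45 mm high; origin at the centre of its underside. Leave alone.
- jar: Empty open glass treat jar, 72 mm across, 95 mm high; origin at the centre of its underside. Leave alone.
- bone: Orange hard silicone chew bone, 106 mm long (y), 26 mm high; origin at the centre of its underside. Leave alone.
- latch: Grey pet-carrier latch with a red slide, 45 mm by 85 mm by 22 mm high; origin at the centre of its underside. Leave alone.
Things that resemble listed ones, but are neither listed nor needed, are in the scene too. Of the things shaped like the holder, the grey one is meant. What is shaped like the part that bears comb_grip but black is not meant.

How it is judged:
By the outcome, as a careful person would: the job done as asked, in the order asked, and still so for the second after the job is handed in, with the robot touching nothing.
It also fails if it takes over 67 s, if anything falls off the work surface, if the arm or the gripper's body presses on something with over 40 N, if the wrist force passes 120 N, or if a joint passes its speed limit or range.

ROBOT

A 7-joint arm with a two-finger parallel gripper is mounted at the origin on the work surface. World frame = base frame: x ahead of the robot, y to its left, z up, the work surface at z = 0. Lengths are in m, angles in rad, forces in N, time in s.
With the tool pointing down it reaches from about 0.4 to 0.9 m from the base axis. Payload 5.5 kg.
Tool frame: the origin (TCP) lies at the very end of the fingers, on their centre line; the grasp point (between the pads) lies 19 mm behind it (arm.hold_point_z is the distance from the TCP to the grasp point, in m); z points along the fingers, x is the direction in which the jaws open and shut, and the axes are right-handed (so a half turn about z gives the same grasp; the last joint's range is limited). The gripper opens to 92 mm and grips with 3 to 60 N. Pads are 19 mm wide; open, the fingers measure 130 mm over their backs; the gripper's body (75 mm by 190 mm) begins 47 mm behind the grasp point.
Start: joints at [1.491, 0.501, -0.427, 1.55, 0.221, 1.138, -0.21], TCP at [0.219, -0.612, 0.227] pointing down, gripper open.
Joint ranges: [-2.88, 2.88], [-0.31, 2.03], [-1.54, 1.56], [0.2, 2.42], [-1.41, 4.55], [0.19, 2.02], [-2.57, 2.57]. Speed limits (rad/s): [2.57, 2.57, 3.14, 3.14, 3.14, 3.14, 3.14].

INTERFACE

Orientations are given as a rotation vector (axis times angle).
In Python, from rig import arm gives the robot as it stands. The module is installed in compiled form; this text tells all that it offers.
- The arm moves only by the tool send_rows, never from a script. Its argument "rows" is a list of rows, each an object with "linear": the shift along the tool's x, y, z in m, a list of three; "turn": the turn, a rotation vector about the tool's x, y, z in rad, a list of three. A call has 1 to 5 rows; each row shifts and turns the commanded pose from where the row before left it, along the tool's axes as they then stand; what a row does not reach is not made up. A row lasts 1/8 s, in which the tool goes at most 62.5 mm and 10.7 degrees, less where a joint would pass 70% of its speed; a pose out of reach is approached as far as the arm can. A call is refused whole if a number of a shift passes 0.0625 or a number of a turn 0.188, either way. A call with a gripper value outside its range is refused whole. "hand" is the closure, from -1 (fully open) to 1 (shut), so that 0 is half open, set as the call begins (left out, the last holds). The fingers move at their own pace and stop on an object; "squeeze" is the grip in N (left out, the last holds). Time passes only in rows, so rows that do not move let the fingers close. It gives the time, the measured TCP pose, the force and the opening at its end, in the units of the state.
- arm.get_state(): the state, without advancing time (a new reading comes with each control period).
- arm.capture(name): name is "scene" or "top"; returns (picture, depth): 384x512x3 uint8, red, green, blue; 384x512 float32, m along the optical axis (not along the pixel's ray), 0 where there is no reading.
- arm.camera_params(name): a dict with "intrinsics" (3x3 intrinsics, pixels), "R" (3x3) and "t" (3): a world point X has camera coordinates R X + t. Camera axes: x right, y down, z forward; pixel columns grow to the right and rows downward; lengths in m; the calibration is good to about 2 mm. A picture is of the moment at which its call begins. camera_params takes no time and is no camera call.
- arm.job_done(): hands the job in, once; it reports no verdict.
The state is a dict: "time_s": time; "q": joint angles; "joint_velocities": joint speeds; "effort": joint torques, N m; "eef_pos": TCP position; "tool_rot": TCP orientation; "contact_force": force on the tool from outside, world axes, zero at the start; "torque": the same for the moment, N m; "gripper_width": finger opening in m.
Only numpy, scipy, OpenCV 4.12 (cv2) and the standard library are available. Lean on these libraries where they do the work, as an engineer would, in place of code of your own. Each camera call takes 0.05 s, during which the arm holds its last target. There are 200 camera calls.

## Working session

There is one attempt and no reset: what is moved stays moved. The work goes in short steps, Python scripts to look and compute and a tool call to move; the robot and the scene stay as the last step left them, time stands still between calls to the robot, and variables do not carry over. Pictures are saved under pics/ and viewed, about 8 in all and at most 12, crops included, and the job is handed in when it is done.

Besides the shell and the picture viewer there is one more tool, called after "Call:" as a command line: name --argument value ..., lists and objects as JSON in quotes. send_rows: Moves the arm, as the interface text tells. Its arguments: {"type":"object","properties":{"rows":{"type":"array","items":{"type":"object","properties":{"linear":{"type":"array","items":{"type":"number"}},"turn":{"type":"array","items":{"type":"number"}}}}},"hand":{"type":"number"},"squeeze":{"type":"number"}},"required":["rows"]}

```bash
mkdir -p pics; cat > h.py <<'E'
import numpy as np, cv2
from rig import arm
def cap(n,f):
    p,d=arm.capture(n); cv2.imwrite(f'pics/{f}.png',p[:,:,::-1]); np.savez(f'pics/{f}.npz',p=p,d=d); return p,d
def pts(n,d):
    c=arm.camera_params(n);K=c['intrinsics'];v,u=np.mgrid[:d.shape[0],:d.shape[1]]
    X=np.stack([(u-K[0,2])/K[0,0]*d,(v-K[1,2])/K[1,1]*d,d],-1)
    return (X-c['t'])@c['R']
E
python3 - <<'E'
from h import *
a,_=cap('scene','s0');b,_=cap('top','t0')
cv2.imwrite('pics/both.png',cv2.resize(np.hstack([a,b])[:,:,::-1],(800,300)))
cv2.imwrite('pics/t0b.png',cv2.resize(b[:,:,::-1],(800,600)))
s=arm.get_state();print(s['time_s'],s['eef_pos'],s['tool_rot'],s['contact_force'],s['gripper_width'],arm.hold_point_z)
E
```

```text
0.1 [ 0.21822594 -0.61162786  0.22579037] [-2.56699832e+00  1.80934649e+00  2.14844073e-03] [0.50284702 0.70666278 0.50471225] 0.09195384134615997 0.0188
```

View pics/t0b.png

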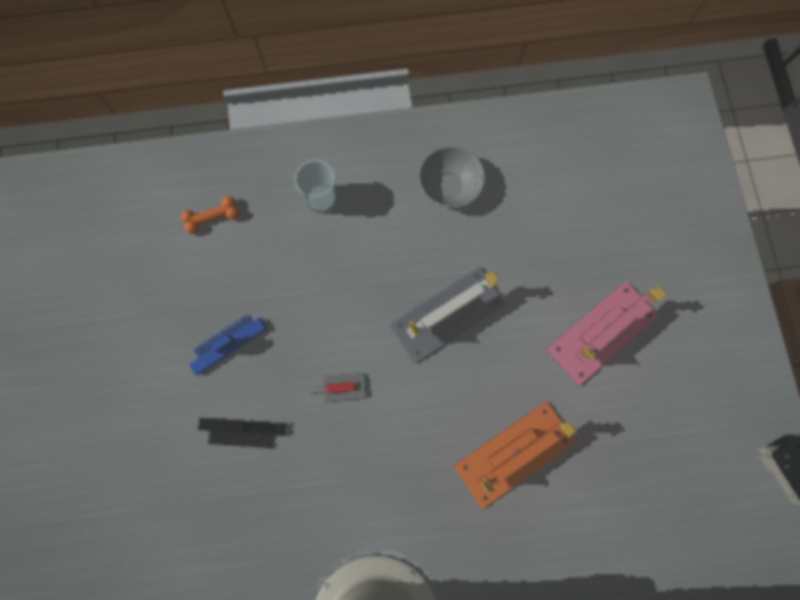

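View pics/s0.png

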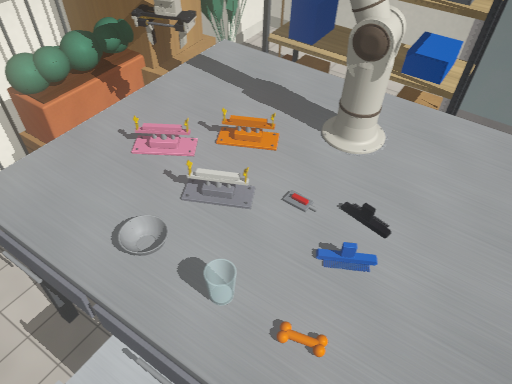

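The top view (800x600) has two comb-shaped things, one blue at (228,345) and one black at (243,430). It has three holder-shaped things: grey foot with white cradle at (450,312), pink at (608,333) and orange at (517,455). I'm after the blue comb and the grey/white holder, as described. Next I'll measure both and confirm them in a crop.

```bash
python3 - <<'E'
from h import *
for n,f in(('top','t0'),('scene','s0')):
    z=np.load(f'pics/{f}.npz');p,d=z['p'],z['d'];P=pts(n,d)
    h=cv2.cvtColor(p,cv2.COLOR_RGB2HSV);H,S,V=[h[...,i] for i in range(3)]
    roi=np.zeros(d.shape,bool)
    if n=='top': roi[150:280,100:350]=1
    else: roi[140:300,110:420]=1
    def rep(nm,m):
        q=P[m];
        if len(q)<3: print(n,nm,len(q));return
        r=cv2.minAreaRect((q[:,:2]*1000).astype(np.float32))
        print(n,nm,len(q),'mean',q.mean(0).round(4),'zr',np.percentile(q[:,2],[5,95]).round(3),'rect',np.round(r[0],1),np.round(r[1],1),round(r[2],1))
    bl=roi&(H>105)&(H<130)&(S>150)&(d>0)
    rep('blue',bl); rep('grip',bl&(P[...,2]>.048)); rep('spine',bl&(P[...,2]>.010)&(P[...,2]<.022))
    rep('cradle',roi&(S<60)&(V>110)&(P[...,2]>.06)&(P[...,2]<.11)&(abs(P[...,0]-.55)<.2))
    y=roi&(H>18)&(H<32)&(S>120)&(P[...,2]>.05)
    c,l,st,ce=cv2.connectedComponentsWithStats(y.astype(np.uint8))
    for i in range(1,c):
        if st[i,4]>5: print(ce[i]);rep('yel',l==i)
a=cv2.imread('pics/t0.png');b=cv2.imread('pics/s0.png')
x=cv2.resize(a[160:260,110:350],(792,330),interpolation=3);y=cv2.resize(b[150:280,170:400],(442,250),interpolation=3)
o=np.zeros((580,792,3),np.uint8);o[:330]=x;o[330:,:442]=y;cv2.imwrite('pics/c1.png',o)
E
```

```text
top blue 34 mean [0.5009 0.1852 0.0264] zr [0.014 0.058] rect [490.4 205. ] [ 13.9 132.4] 26.3
top grip 8 mean [0.4926 0.2019 0.057 ] zr [0.055 0.059] rect [491.  203.9] [ 5.  24.1] 34.5
top spine 26 mean [0.5034 0.1801 0.017 ] zr [0.014 0.02 ] rect [490.4 205. ] [ 13.9 132.4] 26.3
top cradle 404 mean [ 0.4965 -0.1945  0.0822] zr [0.068 0.088] rect [ 497.  -192.4] [ 21.  165.4] 25.9
[314.32258065 177.93548387]
top yel 31 mean [ 0.5291 -0.2659  0.1052] zr [0.101 0.11 ] rect [ 529.  -265.9] [18.9  9.9] 25.5
scene blue 792 mean [0.4952 0.2098 0.0188] zr [0.002 0.057] rect [500.  209.3] [ 45.9 145.9] 26.5
scene grip 88 mean [0.4933 0.2045 0.0556] zr [0.05  0.059] rect [492.  203.4] [16. 31.] 31.1
scene spine 384 mean [0.4931 0.2062 0.0148] zr [0.011 0.017] rect [490.8 204.8] [ 24.7 143.6] 27.1
scene cradle 872 mean [ 0.5837 -0.121   0.0769] zr [0.062 0.093] rect [ 636.8 -114.5] [353.8 171.6] 30.1
[188.95348837 165.65116279]
scene yel 43 mean [ 0.5327 -0.2652  0.0987] zr [0.077 0.109] rect [ 531.  -266.5] [20.9 12.6] 28.6
[245.35294118 173.11764706]
scene yel 34 mean [ 0.4668 -0.1228  0.0984] zr [0.078 0.111] rect [ 464.8 -123.9] [20.1 10.4] 25.7
```

View pics/c1.png

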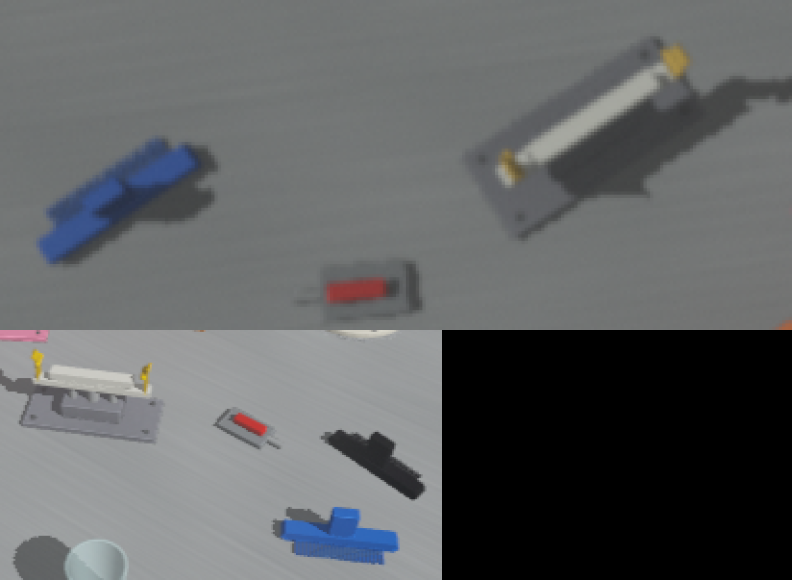

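The crop confirms it. The blue comb's grip is at crop (100,200), teeth towards robot +x, and the grey foot with white cradle and yellow clips is at (590,130). Rough poses: comb (0.491, 0.205) with yaw about 26.5°, cradle (0.498, -0.194) with yaw about 25°. I'll move now, swinging around the base.

Call:
send_rows --rows '[{"linear":[-0.01,-0.06,0],"turn":[0,0,-0.1]},{"linear":[-0.01,-0.06,0],"turn":[0,0,-0.1]},{"linear":[-0.01,-0.06,0],"turn":[0,0,-0.1]},{"linear":[-0.01,-0.06,0],"turn":[0,0,-0.1]}]' --hand -0.3

```text
time_s: 0.6
eef_pos: [0.4111, -0.4628, 0.2263]
tool_rot: [-2.878, 1.259, 0.0]
contact_force: [0.7, -0.8, -0.2]
gripper_width: 0.0605
```

```bash
python3 - <<'E'
from h import *
s=arm.get_state();print(s['time_s'],s['q'],s['eef_pos'],s['tool_rot'],s['contact_force'],s['gripper_width'])
for n,f in(('top','t0'),('scene','s0')):
    z=np.load(f'pics/{f}.npz');p,d=z['p'],z['d'];P=pts(n,d)
    h=cv2.cvtColor(p,cv2.COLOR_RGB2HSV);H,S,V=[h[...,i] for i in range(3)]
    def rep(nm,m):
        q=P[m]
        r=cv2.minAreaRect((q[:,:2]*1000).astype(np.float32))
        dv=np.linalg.svd(q[:,:2]-q[:,:2].mean(0),full_matrices=0)[2][0]
        print(n,nm,len(q),'mean',q.mean(0).round(4),'rect',np.round(r[0],1),np.round(r[1],1),round(r[2],1),'pca',np.degrees(np.arctan2(-dv[0],dv[1])).round(1))
    near=lambda x,y,r:np.hypot(P[...,0]-x,P[...,1]-y)<r
    bl=near(.49,.205,.1)&(H>100)&(H<130)&(S>90)&(d>0)
    rep('grip',bl&(P[...,2]>.052)); rep('spine',bl&(P[...,2]>.009)&(P[...,2]<.022))
    c=near(.498,-.194,.1)&(S<70)
    rep('cradle',c&(P[...,2]>.08)&(P[...,2]<.09))
    rep('cradle54',c&(P[...,2]>.08)&(P[...,2]<.09)&near(.498,-.194,.054))
    rep('plate',c&(P[...,2]>.005)&(P[...,2]<.015))
    yl=(H>15)&(H<35)&(S>90)&(P[...,2]>.09)
    rep('y1',yl&near(.53,-.266,.03));rep('y2',yl&near(.466,-.123,.03))
E
```

```text
0.6 [ 1.22611379  0.47235522 -0.5746229   1.62920268  0.27744767  1.12299665
 -0.24446044] [ 0.41113359 -0.46283012  0.22626394] [-2.87778568e+00  1.25891777e+00  3.28866398e-04] [ 0.72039777 -0.81068989 -0.20381727] 0.06046732875426378
top grip 81 mean [0.4913 0.2036 0.0578] rect [491.4 204.5] [16.6 33.5] 26.7 pca 27.4
top spine 368 mean [0.4908 0.2035 0.0164] rect [496.9 208. ] [ 35.3 149.7] 27.7 pca 27.9
top cradle 311 mean [ 0.4973 -0.1954  0.0853] rect [ 497.8 -195.7] [ 18.5 119.9] 25.4 pca 25.3
top cradle54 276 mean [ 0.4968 -0.1941  0.0854] rect [ 497.2 -194.4] [ 18.5 107.3] 25.4 pca 25.2
top plate 1236 mean [ 0.4926 -0.191   0.0105] rect [ 499.8 -192.2] [163.1 198.4] 54.7 pca -155.0
top y1 43 mean [ 0.5297 -0.2661  0.1059] rect [ 529.4 -266.1] [22.2 10.7] 27.8 pca 113.8
top y2 25 mean [ 0.4631 -0.1243  0.1069] rect [ 462.9 -123.8] [20.9  8.9] 19.7 pca 110.6
scene grip 86 mean [0.4919 0.2044 0.0565] rect [490.5 204.3] [17.5 34. ] 31.5 pca 28.3
scene spine 443 mean [0.4928 0.205  0.0145] rect [490.4 205.2] [ 25.1 148.6] 27.4 pca 27.1
scene cradle 230 mean [ 0.4967 -0.195   0.0832] rect [ 495.5 -195.5] [ 22.3 119.4] 24.9 pca 25.3
scene cradle54 204 mean [ 0.4966 -0.195   0.0832] rect [ 495.4 -195.3] [ 22.  106.2] 25.3 pca 25.2
scene plate 975 mean [ 0.5038 -0.1875  0.0086] rect [ 497.8 -194. ] [ 89.8 199.1] 25.2 pca 26.3
scene y1 37 mean [ 0.5319 -0.2653  0.1032] rect [ 530.9 -266.3] [20.9 13. ] 28.6 pca -59.2
scene y2 31 mean [ 0.466  -0.123   0.1027] rect [ 464.5 -123.7] [20.5 11.7] 21.9 pca -71.4
```

Call:
send_rows --rows '[{"linear":[-0.01,-0.06,0],"turn":[0,0,-0.1085]},{"linear":[-0.01,-0.06,0],"turn":[0,0,-0.1085]},{"linear":[-0.01,-0.06,0],"turn":[0,0,-0.1085]},{"linear":[-0.01,-0.06,0],"turn":[0,0,-0.1085]},{"linear":[-0.01,-0.06,0],"turn":[0,0,-0.1085]}]'

```text
time_s: 1.23
eef_pos: [0.5399, -0.1912, 0.2264]
tool_rot: [-3.11, 0.441, 0.0]
contact_force: [0.7, 0.3, 1.1]
gripper_width: 0.0599
```

Call:
send_rows --rows '[{"linear":[-0.01,-0.06,0],"turn":[0,0,-0.1085]},{"linear":[-0.01,-0.06,0],"turn":[0,0,-0.1085]},{"linear":[-0.01,-0.06,0],"turn":[0,0,-0.1085]},{"linear":[-0.01,-0.06,0],"turn":[0,0,-0.1085]},{"linear":[-0.01,-0.06,0],"turn":[0,0,-0.1085]}]'

```text
time_s: 1.85
eef_pos: [0.5099, 0.1079, 0.2266]
tool_rot: [-3.115, -0.408, -0.0]
contact_force: [0.3, 0.2, -0.3]
gripper_width: 0.0596
```

```bash
cat >> h.py <<'E'
from scipy.spatial.transform import Rotation as Ro
def to(x,y,z,yaw):
    s=arm.get_state();R=Ro.from_rotvec(s['tool_rot']);M=R.as_matrix()
    T=Ro.from_euler('z',yaw,degrees=True)*Ro.from_euler('x',180,degrees=True)
    T2=T*Ro.from_euler('z',180,degrees=True)
    w=min((R.inv()*t for t in(T,T2)),key=lambda r:r.magnitude()).as_rotvec()
    print('t',s['time_s'],'pos',s['eef_pos'].round(4),'yaw',np.degrees(np.arctan2(M[1,0],M[0,0])).round(2),'q',np.round(s['q'],2),'F',s['contact_force'].round(1),'w',round(s['gripper_width'],4))
    print('tool shift',(M.T@(np.array([x,y,z])-s['eef_pos'])).round(4),'turn',w.round(4))
E
python3 -c "
from h import *
to(.491,.2045,.12,27.3)"
```

```text
t 1.85 pos [0.5099 0.1079 0.2266] yaw 14.92 q [ 0.54  0.4  -0.99  1.86  0.37  1.09 -0.33] F [ 0.3  0.2 -0.3] w 0.0596
tool shift [ 0.0066 -0.0981  0.1066] turn [-0.0003 -0.0003 -0.216 ]
```

Call:
send_rows --rows '[{"linear":[0.0033,-0.049,0.035]},{"linear":[0.0033,-0.049,0.035]},{"linear":[0,0,0.036],"turn":[0,0,-0.108]},{"linear":[0,0,0],"turn":[0,0,-0.108]},{"linear":[0,0,0]}]'

```text
schema error: expected keys linear, turn
```

```bash
python3 -c "
from h import *
to(.491,.2045,.021,27.3)"
```

```text
t 1.85 pos [0.5099 0.1079 0.2266] yaw 14.92 q [ 0.54  0.4  -0.99  1.86  0.37  1.09 -0.33] F [ 0.3  0.2 -0.3] w 0.0596
tool shift [ 0.0066 -0.0981  0.2056] turn [-0.0003 -0.0003 -0.216 ]
```

Call:
send_rows --rows '[{"linear":[0.0033,-0.049,0.035],"turn":[0,0,0]},{"linear":[0.0033,-0.049,0.035],"turn":[0,0,0]},{"linear":[0,0,0.036],"turn":[0,0,-0.108]},{"linear":[0,0,0],"turn":[0,0,-0.108]},{"linear":[0,0,0],"turn":[0,0,0]}]'

```text
time_s: 2.48
eef_pos: [0.4913, 0.2026, 0.12]
tool_rot: [-3.054, -0.735, 0.003]
contact_force: [0.7, 0.5, -0.3]
gripper_width: 0.0598
```

```bash
python3 -c "
from h import *
to(.491,.2045,.021,27.3)"
```

```text
t 2.475 pos [0.4913 0.2026 0.12  ] yaw 27.08 q [ 0.29  0.58 -0.93  1.93  0.58  0.93 -0.46] F [ 0.7  0.5 -0.3] w 0.0598
tool shift [ 0.0007 -0.0017  0.099 ] turn [-0.001   0.0014 -0.0039]
```

Call:
send_rows --rows '[{"linear":[0,-0.0017,0.04],"turn":[0,0,-0.004]},{"linear":[0.0005,0,0.04],"turn":[0,0,0]},{"linear":[0,0,0.019],"turn":[0,0,0]},{"linear":[0,0,0],"turn":[0,0,0]},{"linear":[0,0,0],"turn":[0,0,0]}]'

```text
time_s: 3.1
eef_pos: [0.4926, 0.205, 0.0231]
tool_rot: [-3.052, -0.741, -0.003]
contact_force: [-0.9, -0.1, 0.4]
gripper_width: 0.0597
```

Call:
send_rows --rows '[{"linear":[0,0,0],"turn":[0,0,0]},{"linear":[0,0,0],"turn":[0,0,0]},{"linear":[0,0,0],"turn":[0,0,0]},{"linear":[0,0,0],"turn":[0,0,0]},{"linear":[0,0,0],"turn":[0,0,0]}]' --hand 1 --squeeze 40

```text
time_s: 3.72
eef_pos: [0.4915, 0.2042, 0.0217]
tool_rot: [3.053, 0.742, -0.0]
contact_force: [0.1, 0.0, 0.7]
gripper_width: 0.0159
```

```bash
python3 -c "
from h import *
to(.491,.2045,.021,27.3)"
```

```text
t 3.725 pos [0.4915 0.2042 0.0217] yaw 27.33 q [ 0.18  0.72 -0.8   1.97  0.74  0.77 -0.58] F [0.1 0.  0.7] w 0.0159
tool shift [-0.0003 -0.0005  0.0007] turn [0.     0.0001 0.0006]
```

Gripped: the opening is 15.9 mm and the TCP sits 21.7 mm above the comb's underside. Lifting and carrying it across.

Call:
send_rows --rows '[{"linear":[0,0,-0.03],"turn":[0,0,0]},{"linear":[0,0,-0.05],"turn":[0,0,0]},{"linear":[0,0,-0.05],"turn":[0,0,0]},{"linear":[0,0,-0.04],"turn":[0,0,0]},{"linear":[-0.01,0.02,0],"turn":[0,0,0]}]'

```text
time_s: 4.35
eef_pos: [0.4935, 0.1848, 0.1953]
tool_rot: [-3.05, -0.747, -0.011]
contact_force: [-0.1, -1.0, -1.3]
gripper_width: 0.0158
```

Call:
send_rows --rows '[{"linear":[-0.022,0.045,0],"turn":[0,0,0]},{"linear":[-0.022,0.045,0],"turn":[0,0,0]},{"linear":[-0.022,0.045,0],"turn":[0,0,0]},{"linear":[-0.022,0.045,0],"turn":[0,0,0]},{"linear":[-0.022,0.045,0],"turn":[0,0,0]}]'

```text
time_s: 4.97
eef_pos: [0.4972, -0.0702, 0.1917]
tool_rot: [3.052, 0.742, 0.0]
contact_force: [0.5, 0.5, -0.7]
gripper_width: 0.0156
```

Call:
send_rows --rows '[{"linear":[-0.022,0.045,0],"turn":[0,0,0]},{"linear":[-0.022,0.045,0],"turn":[0,0,0]},{"linear":[-0.014,0.022,0],"turn":[0,0,0.035]},{"linear":[0,0,0],"turn":[0,0,0]},{"linear":[0,0,0],"turn":[0,0,0]}]'

```text
time_s: 5.6
eef_pos: [0.4975, -0.1925, 0.1918]
tool_rot: [-3.063, -0.692, -0.001]
contact_force: [-0.3, 0.8, -0.6]
gripper_width: 0.0157
```

```bash
cat >> h.py <<'E'
def comb(f):
    s=arm.get_state();z0=s['eef_pos'][2]-.0217;c=s['eef_pos']
    for n in('top','scene'):
        p,d=cap(n,f+n[0]);P=pts(n,d);h=cv2.cvtColor(p,cv2.COLOR_RGB2HSV)
        bl=(np.linalg.norm(P-c,axis=-1)<.12)&(h[...,0]>100)&(h[...,0]<130)&(h[...,1]>90)&(d>0)
        # spine top face: project onto spine direction
        M=Ro.from_rotvec(s['tool_rot']).as_matrix();q=(P[bl]-c)@M
        print(n,'n',len(q),'along-spine ext',np.percentile(q[:,1],[0,1,99,100]).round(4),'x ext',np.percentile(q[:,0],[1,50,99]).round(4))
        for lo,hi in((-.07,-.035),(.035,.07)):
            k=q[(q[:,1]>lo)&(q[:,1]<hi)]
            print('  end',lo,'n',len(k),'z tool top',np.percentile(k[:,2],[5,20,50]).round(4),'x',np.percentile(k[:,0],[5,95]).round(4))
        g=P[bl]; a=np.degrees(np.arctan2(-np.linalg.svd(g[:,:2]-g[:,:2].mean(0),full_matrices=0)[2][0][0],np.linalg.svd(g[:,:2]-g[:,:2].mean(0),full_matrices=0)[2][0][1]));print('  pca yaw',a.round(2))
E
python3 -c "
from h import *
to(.497,-.1955,.19,25.3)
comb('h1')
a=cv2.imread('pics/h1s.png')[90:230,130:310];b=cv2.imread('pics/h1t.png')[140:260,220:360]
o=np.hstack([cv2.resize(a,(400,311)),cv2.resize(b,(363,311))]);cv2.imwrite('pics/c2.png',o)"
```

```text
t 5.6 pos [ 0.4975 -0.1925  0.1918] yaw 25.46 q [ 1.1   0.48 -0.99  1.87  0.46  1.05  0.37] F [-0.3  0.8 -0.6] w 0.0157
tool shift [-0.0017  0.0025  0.0018] turn [-0.0009 -0.0005  0.0027]
top n 300 along-spine ext [-0.0759 -0.0753 -0.0156 -0.0138] x ext [-0.0096  0.0046  0.0298]
  end -0.07 n 175 z tool top [0.0025 0.0042 0.0056] x [-0.0091  0.0249]Traceback (most recent call last):
  File "<string>", line 4, in <module>
    comb('h1')
    ~~~~^^^^^^
  File "h.py", line 27, in comb
    print('  end',lo,'n',len(k),'z tool top',np.percentile(k[:,2],[5,20,50]).round(4),'x',np.percentile(k[:,0],[5,95]).round(4))
                                             ~~~~~~~~~~~~~^^^^^^^^^^^^^^^^^^
    return _quantile_unchecked(
        a, q, axis, out, overwrite_input, method, keepdims, weights)
    return _ureduce(a,
                    func=_quantile_ureduce_func,
    ...<5 lines>...
                    overwrite_input=overwrite_input,
                    method=method)
    r = func(a, **kwargs)
    result = _quantile(arr,
                       quantiles=q,
    ...<2 lines>...
                       out=out,
                       weights=wgt)
    slices_having_nans = np.isnan(arr[-1, ...])
                                  ~~~^^^^^^^^^
IndexError: index -1 is out of bounds for axis 0 with size 0
```

```bash
sed -i 's/^            k=q\[\(.*\)$/            k=q[\1\n            if len(k)<5: continue/' h.py
python3 -c "
from h import *
comb('h1')
a=cv2.imread('pics/h1s.png')[80:220,130:310];b=cv2.imread('pics/h1t.png')[140:260,220:360]
o=np.hstack([cv2.resize(a,(400,311)),cv2.resize(b,(363,311))]);cv2.imwrite('pics/c2.png',o)"
```

```text
top n 304 along-spine ext [-0.0768 -0.0756 -0.0162 -0.0145] x ext [-0.0098  0.0048  0.0306]
  end -0.07 n 178 z tool top [0.0025 0.0041 0.0057] x [-0.009   0.0269]
  pca yaw 40.87
scene n 608 along-spine ext [-0.0758 -0.0742  0.0691  0.0736] x ext [-0.009   0.0105  0.0337]
  end -0.07 n 160 z tool top [0.0057 0.0071 0.0098] x [-0.0078  0.0282]
  end 0.035 n 121 z tool top [0.0067 0.0079 0.0135] x [0.0012 0.0279]
  pca yaw 28.33
```

View pics/c2.png

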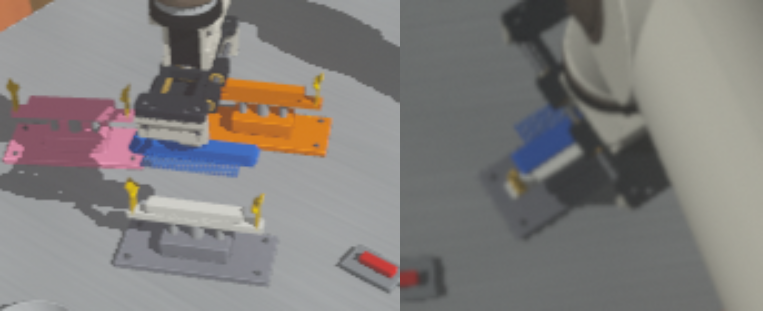

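The comb hangs level over the cradle, teeth side up-left in the right crop, with its spine ends at about ±75 mm from the TCP. I'll correct the centring and come down to just above the noses.

Call:
send_rows --rows '[{"linear":[-0.0017,0.0023,0],"turn":[-0.001,0,0.003]},{"linear":[0,0,0.03],"turn":[0,0,0]},{"linear":[0,0,0.03],"turn":[0,0,0]},{"linear":[0,0,0.006],"turn":[0,0,0]},{"linear":[0,0,0],"turn":[0,0,0]}]'

```text
time_s: 6.38
eef_pos: [0.4971, -0.1971, 0.126]
tool_rot: [3.065, 0.685, 0.001]
contact_force: [0.4, -0.3, 0.1]
gripper_width: 0.0157
```

```bash
python3 -c "
from h import *
to(.497,-.1953,.126,25.3)
comb('h2')
to(.497,-.1953,.126,25.3)
a=cv2.imread('pics/h2s.png')[130:220,165:285];b=cv2.imread('pics/h2t.png')[160:250,230:340]
o=np.hstack([cv2.resize(a,(440,330),interpolation=3),cv2.resize(b,(360,330),interpolation=3)]);cv2.imwrite('pics/c3.png',o)"
```

```text
t 6.375 pos [ 0.4971 -0.1971  0.126 ] yaw 25.19 q [ 1.04  0.56 -0.91  1.92  0.55  0.93  0.3 ] F [ 0.4 -0.3  0.1] w 0.0157
tool shift [ 0.0007 -0.0017  0.    ] turn [ 0.0007 -0.0002 -0.0019]
top n 271 along-spine ext [-0.0751 -0.0744 -0.0107 -0.0007] x ext [-0.0099  0.0045  0.032 ]
  end -0.07 n 159 z tool top [0.0025 0.0037 0.0052] x [-0.0094  0.0254]
  pca yaw 45.86
scene n 570 along-spine ext [-0.0756 -0.0741  0.0702  0.0735] x ext [-0.0105  0.0108  0.035 ]
  end -0.07 n 156 z tool top [0.0053 0.0067 0.0091] x [-0.0099  0.0268]
  end 0.035 n 99 z tool top [0.0071 0.0105 0.0162] x [0.0022 0.0308]
  pca yaw 29.55
t 6.475 pos [ 0.4978 -0.1975  0.1269] yaw 25.17 q [ 1.04  0.56 -0.91  1.92  0.55  0.93  0.3 ] F [-0.  -0.2 -1.1] w 0.0155
tool shift [ 0.0002 -0.0023  0.0009] turn [ 0.0023 -0.0013 -0.0023]
```

View pics/c3.png

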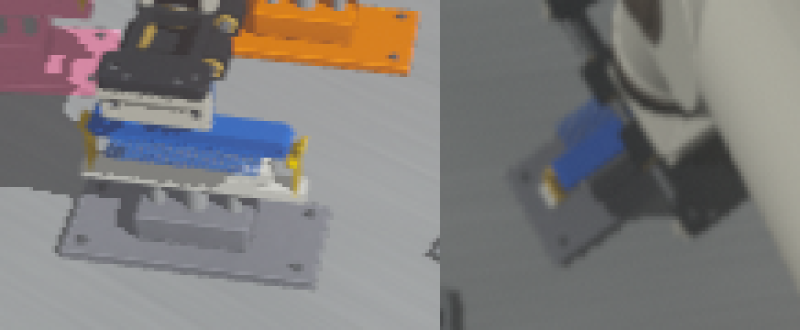

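The comb sits between the two yellow clips, right clip at (300,155) and left clip at (90,135) in the crop, level and roughly centred. I'll correct 2 mm along the spine and start pressing.

Call:
send_rows --rows '[{"linear":[0.0004,-0.002,0],"turn":[0.001,0,-0.002]},{"linear":[0,0,0.003],"turn":[0,0,0]},{"linear":[0,0,0.003],"turn":[0,0,0]},{"linear":[0,0,0.002],"turn":[0,0,0]},{"linear":[0,0,0],"turn":[0,0,0]}]'

```text
time_s: 7.1
eef_pos: [0.4968, -0.1961, 0.1179]
tool_rot: [3.065, 0.686, 0.001]
contact_force: [1.7, -2.3, 1.7]
gripper_width: 0.0158
```

Call:
send_rows --rows '[{"linear":[0,0,0.0015],"turn":[0,0,0]},{"linear":[0,0,0.0015],"turn":[0,0,0]},{"linear":[0,0,0.001],"turn":[0,0,0]},{"linear":[0,0,0],"turn":[0,0,0]},{"linear":[0,0,0],"turn":[0,0,0]}]'

```text
time_s: 7.72
eef_pos: [0.4966, -0.1957, 0.1139]
tool_rot: [3.065, 0.687, 0.001]
contact_force: [0.7, -2.7, 3.8]
gripper_width: 0.0156
```

```bash
python3 -c "
from h import *
to(.497,-.1953,.107,25.3);print(arm.get_state()['torque'])"
```

```text
t 7.725 pos [ 0.4966 -0.1957  0.1139] yaw 25.27 q [ 1.02  0.58 -0.9   1.93  0.57  0.91  0.28] F [ 0.7 -2.7  3.8] w 0.0156
tool shift [ 0.0005 -0.0002  0.0069] turn [ 0.0005 -0.0004 -0.0006]
[-0.43906596 -0.42296029  0.05694503]
```

There's a sideways force of about 2.7 N towards the -y end, so I'll shift 1 mm that way and go on pressing in small steps.

Call:
send_rows --rows '[{"linear":[0,0.001,0],"turn":[0,0,0]},{"linear":[0,0,0.001],"turn":[0,0,0]},{"linear":[0,0,0.001],"turn":[0,0,0]},{"linear":[0,0,0],"turn":[0,0,0]},{"linear":[0,0,0],"turn":[0,0,0]}]'

```text
time_s: 8.35
eef_pos: [0.4967, -0.1959, 0.1118]
tool_rot: [-3.065, -0.688, -0.0]
contact_force: [0.8, -0.5, 6.0]
gripper_width: 0.0161
```

Call:
send_rows --rows '[{"linear":[0,0,0.001],"turn":[0,0,0]},{"linear":[0,0,0.001],"turn":[0,0,0]},{"linear":[0,0,0],"turn":[0,0,0]},{"linear":[0,0,0],"turn":[0,0,0]}]'

```text
time_s: 8.85
eef_pos: [0.4968, -0.196, 0.1099]
tool_rot: [-3.065, -0.688, -0.0]
contact_force: [0.7, -0.5, 6.0]
gripper_width: 0.0158
```

Call:
send_rows --rows '[{"linear":[0,0.0003,0.001],"turn":[0,0,0]},{"linear":[0,0,0.001],"turn":[0,0,0]},{"linear":[0,0,0],"turn":[0,0,0]},{"linear":[0,0,0],"turn":[0,0,0]}]'

```text
time_s: 9.35
eef_pos: [0.497, -0.1962, 0.108]
tool_rot: [-3.065, -0.688, -0.0]
contact_force: [0.0, -0.4, 7.5]
gripper_width: 0.0156
```

Call:
send_rows --rows '[{"linear":[0,0,0.001],"turn":[0,0,0]},{"linear":[0,0,0.0005],"turn":[0,0,0]},{"linear":[0,0,0],"turn":[0,0,0]},{"linear":[0,0,0],"turn":[0,0,0]}]'

```text
time_s: 9.85
eef_pos: [0.4971, -0.1962, 0.1066]
tool_rot: [3.065, 0.688, 0.0]
contact_force: [-0.4, -0.9, 8.6]
gripper_width: 0.0157
```

Call:
send_rows --rows '[{"linear":[0,0,0.001],"turn":[0,0,0]},{"linear":[0,0,0.0005],"turn":[0,0,0]},{"linear":[0,0,0],"turn":[0,0,0]},{"linear":[0,0,0],"turn":[0,0,0]}]'

```text
time_s: 10.35
eef_pos: [0.4972, -0.1962, 0.1052]
tool_rot: [3.065, 0.688, 0.001]
contact_force: [0.4, -1.0, 9.1]
gripper_width: 0.0156
```

Call:
send_rows --rows '[{"linear":[0,0,0.0005],"turn":[0,0,0]},{"linear":[0,0,0.0005],"turn":[0,0,0]},{"linear":[0,0,0],"turn":[0,0,0]},{"linear":[0,0,0],"turn":[0,0,0]}]'

```text
time_s: 10.85
eef_pos: [0.4972, -0.1962, 0.1043]
tool_rot: [3.065, 0.688, 0.001]
contact_force: [-0.7, -0.7, 9.4]
gripper_width: 0.0157
```

Call:
send_rows --rows '[{"linear":[0,0,0.0005],"turn":[0,0,0]},{"linear":[0,0,0.0005],"turn":[0,0,0]},{"linear":[0,0,0],"turn":[0,0,0]},{"linear":[0,0,0],"turn":[0,0,0]}]'

```text
time_s: 11.35
eef_pos: [0.4973, -0.1962, 0.1034]
tool_rot: [3.065, 0.688, 0.001]
contact_force: [-0.3, -0.9, 9.1]
gripper_width: 0.0159
```

Call:
send_rows --rows '[{"linear":[0,0,0.0005],"turn":[0,0,0]},{"linear":[0,0,0.0005],"turn":[0,0,0]},{"linear":[0,0,0],"turn":[0,0,0]},{"linear":[0,0,0],"turn":[0,0,0]}]'

```text
time_s: 11.85
eef_pos: [0.4973, -0.1962, 0.1024]
tool_rot: [3.065, 0.688, 0.001]
contact_force: [-0.2, -0.7, 10.6]
gripper_width: 0.0159
```

Call:
send_rows --rows '[{"linear":[0,0,0.0005],"turn":[0,0,0]},{"linear":[0,0,0.0005],"turn":[0,0,0]},{"linear":[0,0,0],"turn":[0,0,0]},{"linear":[0,0,0],"turn":[0,0,0]}]'

```text
time_s: 12.35
eef_pos: [0.4974, -0.1962, 0.1015]
tool_rot: [3.065, 0.688, 0.001]
contact_force: [-0.4, -0.1, 10.9]
gripper_width: 0.0163
```

Call:
send_rows --rows '[{"linear":[0,0,0.0005],"turn":[0,0,0]},{"linear":[0,0,0.0005],"turn":[0,0,0]},{"linear":[0,0,0],"turn":[0,0,0]},{"linear":[0,0,0],"turn":[0,0,0]}]'

```text
time_s: 12.85
eef_pos: [0.4974, -0.1961, 0.0999]
tool_rot: [-3.065, -0.688, -0.002]
contact_force: [1.5, -0.5, 4.3]
gripper_width: 0.0165
```

The force dropped from 10.9 to 4.3 N, so it snapped, with the cradle about 6 mm below rest. I'll stop pressing, ease up to rest and look.

Call:
send_rows --rows '[{"linear":[0,0,-0.0015],"turn":[0,0,0]},{"linear":[0,0,-0.0015],"turn":[0,0,0]},{"linear":[0,0,-0.0015],"turn":[0,0,0]},{"linear":[0,0,-0.0015],"turn":[0,0,0]},{"linear":[0,0,0],"turn":[0,0,0]}]'

```text
time_s: 13.48
eef_pos: [0.4971, -0.1963, 0.1057]
tool_rot: [-3.065, -0.687, -0.001]
contact_force: [3.7, 1.9, -0.3]
gripper_width: 0.0156
```

```bash
cat >> h.py <<'E'
def cz(f):
    p,d=cap('scene',f);P=pts('scene',d);h=cv2.cvtColor(p,cv2.COLOR_RGB2HSV)
    M=Ro.from_euler('z',25.3,degrees=True).as_matrix();q=(P-[.497,-.1953,0])@M
    for nm,m in(('white',(h[...,1]<50)&(h[...,2]>140)&(abs(q[...,0])<.03)&(abs(q[...,1])<.09)&(q[...,2]>.055)&(q[...,2]<.1)),
                ('blue',(h[...,0]>100)&(h[...,0]<130)&(h[...,1]>90)&(abs(q[...,0])<.04)&(abs(q[...,1])<.085)&(q[...,2]>.07)&(q[...,2]<.13)),
                ('yel',(h[...,0]>15)&(h[...,0]<35)&(h[...,1]>120)&(abs(q[...,0])<.03)&(abs(q[...,1])<.1)&(q[...,2]>.06))):
        for s in(-1,1):
            k=m&(s*q[...,1]>.03);v,u=np.nonzero(k)
            print(nm,s,k.sum(),'z med/p95',np.percentile(q[k][:,2],[50,95]).round(4),'y',np.percentile(q[k][:,1],[2,98]).round(4),'row mean',v.mean().round(2),'col',u.mean().round(1))
    s=arm.get_state();print(s['time_s'],s['eef_pos'],s['contact_force'],s['torque'],s['gripper_width'])
    cv2.imwrite(f'pics/{f}c.png',cv2.resize(cv2.imread(f'pics/{f}.png')[130:220,165:285],(800,600),interpolation=3))
E
python3 -c "
from h import *
cz('h3')"
```

```text
white -1 2 z med/p95 [0.0662 0.0673] y [-0.0773 -0.0756] row mean 175.0 col 190.5
white 1 66 z med/p95 [0.0652 0.0749] y [0.037  0.0861] row mean 182.02 col 241.1
blue -1 109 z med/p95 [0.0886 0.0991] y [-0.0719 -0.0309] row mean 172.46 col 198.4
blue 1 187 z med/p95 [0.0958 0.1001] y [0.0312 0.071 ] row mean 174.19 col 234.7
yel -1 33 z med/p95 [0.1014 0.1083] y [-0.0853 -0.0745] row mean 165.55 col 188.5
yel 1 35 z med/p95 [0.1014 0.1816] y [0.0325 0.0845] row mean 170.54 col 244.3
13.525 [ 0.49702803 -0.19630848  0.10565   ] [ 4.4421011   2.09349784 -0.74633355] [ 0.42256058 -1.26901302 -0.0191364 ] 0.015861029233653515
```

View pics/h3c.png

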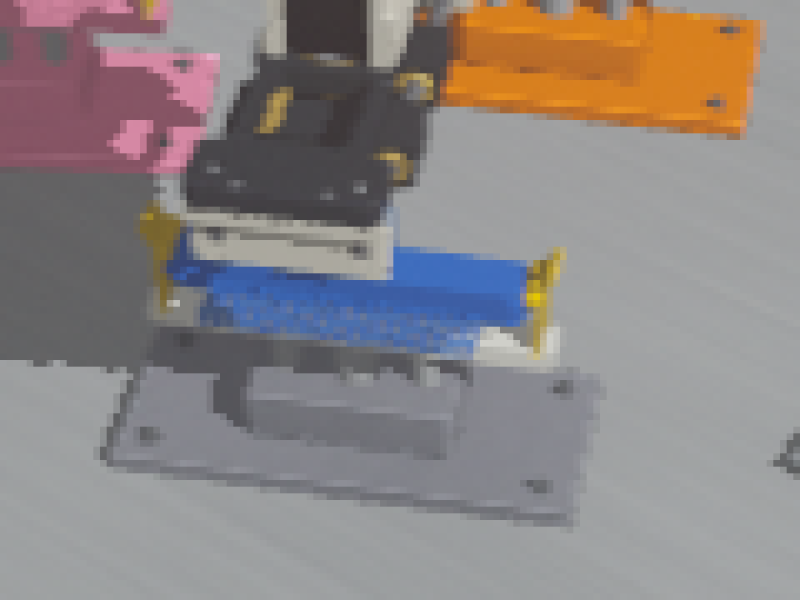

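It's home. In the crop, both blue ends lie under the yellow clip tips at (165,250) and (540,280), and the comb is level on the floor. A sideways force of about 4.9 N along comb +x remains, so I'll relieve that first and then tug.

Call:
send_rows --rows '[{"linear":[0.0004,0,0],"turn":[0,0,0]},{"linear":[0,0,0],"turn":[0,0,0]},{"linear":[0,0,0],"turn":[0,0,0]}]'

```text
time_s: 13.9
eef_pos: [0.497, -0.1963, 0.1056]
tool_rot: [-3.065, -0.687, 0.001]
contact_force: [3.1, 2.0, 0.2]
gripper_width: 0.0158
```

Call:
send_rows --rows '[{"linear":[0,0,-0.001],"turn":[0,0,0]},{"linear":[0,0,-0.001],"turn":[0,0,0]},{"linear":[0,0,-0.001],"turn":[0,0,0]},{"linear":[0,0,0],"turn":[0,0,0]},{"linear":[0,0,0],"turn":[0,0,0]}]'

```text
time_s: 14.52
eef_pos: [0.4968, -0.1966, 0.1085]
tool_rot: [-3.065, -0.687, 0.001]
contact_force: [1.0, 1.5, -2.3]
gripper_width: 0.0161
```

Call:
send_rows --rows '[{"linear":[0,0,-0.001],"turn":[0,0,0]},{"linear":[0,0,-0.001],"turn":[0,0,0]},{"linear":[0,0,-0.001],"turn":[0,0,0]},{"linear":[0,0,-0.0005],"turn":[0,0,0]},{"linear":[0,0,0],"turn":[0,0,0]}]'

```text
time_s: 15.15
eef_pos: [0.4968, -0.1967, 0.112]
tool_rot: [-3.065, -0.687, 0.001]
contact_force: [1.6, 1.0, -4.7]
gripper_width: 0.0158
```

Call:
send_rows --rows '[{"linear":[0,0,0],"turn":[0,0,0]},{"linear":[0,0,0],"turn":[0,0,0]},{"linear":[0,0,0],"turn":[0,0,0]},{"linear":[0,0,0],"turn":[0,0,0]}]'

```text
time_s: 15.65
eef_pos: [0.4969, -0.1967, 0.1121]
tool_rot: [-3.066, -0.687, 0.001]
contact_force: [-0.1, 0.4, -4.4]
gripper_width: 0.0157
```

```bash
python3 -c "
from h import *
cz('h4')"
```

```text
Traceback (most recent call last):
  File "h.py", line 38, in cz
    print(nm,s,k.sum(),'z med/p95',np.percentile(q[k][:,2],[50,95]).round(4),'y',np.percentile(q[k][:,1],[2,98]).round(4),'row mean',v.mean().round(2),'col',u.mean().round(1))
                                   ~~~~~~~~~~~~~^^^^^^^^^^^^^^^^^^^
IndexError: index -1 is out of bounds for axis 0 with size 0
```

```bash
python3 - <<'E'
from h import *
s=arm.get_state();print(s['time_s'],s['eef_pos'],s['contact_force'])
c=arm.camera_params('scene')
def px(X): v=c['R']@np.array(X)+c['t'];w=c['intrinsics']@v;return w[:2]/w[2]
a=px([.465,-.124,.09]);print('px per 6mm up',px([.465,-.124,.096])-a,a)
im={k:cv2.imread(f'pics/{k}.png') for k in('s0','h3','h4')}
H=lambda k:cv2.cvtColor(im[k],cv2.COLOR_BGR2HSV)
for k in im:
    h=H(k);m=(h[...,0]>15)&(h[...,0]<35)&(h[...,1]>120);out=[]
    for (r0,r1,c0,c1) in((158,190,236,254),(152,180,183,196)):
        v,u=np.nonzero(m[r0:r1,c0:c1]);out+=[len(v),(v.mean()+r0).round(2),v.min()+r0,v.max()+r0]
    print(k,out)
# optical shift of right clip patch
for k in('s0','h3'):
    A=cv2.resize(cv2.cvtColor(im[k],6)[160:186,236:254],None,fx=8,fy=8,interpolation=2)
    B=cv2.resize(cv2.cvtColor(im['h4'],6)[150:194,230:260],None,fx=8,fy=8,interpolation=2)
    r=cv2.matchTemplate(B,A,cv2.TM_CCOEFF_NORMED);_,mx,_,l=cv2.minMaxLoc(r);print(k,'->h4 shift px',l[0]/8-6,l[1]/8-10,mx)
cv2.imwrite('pics/c4.png',np.hstack([cv2.resize(im[k][140:200,170:270],(400,240),interpolation=3) for k in('h3','h4')]))
E
```

```text
15.7 [ 0.49687705 -0.19664465  0.11210019] [ 0.05229111  1.22616011 -4.26691206]
px per 6mm up [ 0.01953216 -1.62381611] [245.34318896 174.85605216]
s0 [34, np.float64(173.12), np.int64(167), np.int64(181), 43, np.float64(165.65), np.int64(160), np.int64(174)]
h3 [32, np.float64(173.12), np.int64(168), np.int64(181), 34, np.float64(165.44), np.int64(161), np.int64(175)]
h4 [32, np.float64(171.78), np.int64(166), np.int64(180), 32, np.float64(163.91), np.int64(159), np.int64(173)]
s0 ->h4 shift px 0.0 -1.25 0.34766557812690735
h3 ->h4 shift px -0.125 -1.75 0.9744560718536377
```

View pics/c4.png

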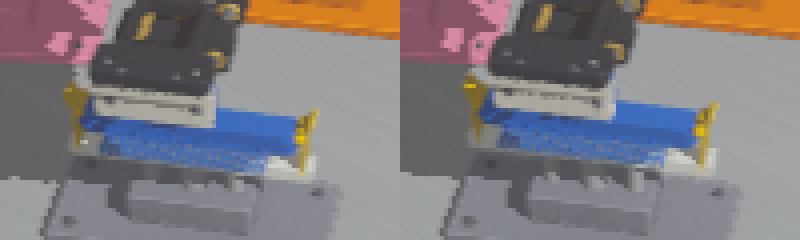

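The cradle and both clips rose together by about 1.5 px, or roughly 5.3 mm. The force is -4.4 N and the TCP height agrees. I'll add 0.7 mm, hold, then ease down to rest.

Call:
send_rows --rows '[{"linear":[0,0,-0.0007],"turn":[0,0,0]},{"linear":[0,0,0],"turn":[0,0,0]},{"linear":[0,0,0],"turn":[0,0,0]},{"linear":[0,0,0],"turn":[0,0,0]},{"linear":[0,0,0],"turn":[0,0,0]}]'

```text
time_s: 16.32
eef_pos: [0.4969, -0.1966, 0.1128]
tool_rot: [-3.066, -0.687, 0.001]
contact_force: [-0.6, -0.5, -7.0]
gripper_width: 0.0156
```

Call:
send_rows --rows '[{"linear":[0,0,0.0015],"turn":[0,0,0]},{"linear":[0,0,0.0015],"turn":[0,0,0]},{"linear":[0,0,0.0015],"turn":[0,0,0]},{"linear":[0,0,0.0015],"turn":[0,0,0]},{"linear":[0,0,0],"turn":[0,0,0]}]'

```text
time_s: 16.95
eef_pos: [0.4971, -0.1967, 0.107]
tool_rot: [3.065, 0.687, -0.001]
contact_force: [-3.9, -1.2, -0.2]
gripper_width: 0.0157
```

Call:
send_rows --rows '[{"linear":[0,0,0],"turn":[0,0,0]},{"linear":[0,0,0],"turn":[0,0,0]},{"linear":[0,0,0],"turn":[0,0,0]}]'

```text
time_s: 17.32
eef_pos: [0.4971, -0.1966, 0.1069]
tool_rot: [3.065, 0.687, -0.0]
contact_force: [-2.4, -1.1, -0.9]
gripper_width: 0.0162
```

Call:
send_rows --rows '[{"linear":[0,0,0],"turn":[0,0,0]},{"linear":[0,0,0],"turn":[0,0,0]},{"linear":[0,0,0],"turn":[0,0,0]},{"linear":[0,0,0],"turn":[0,0,0]}]' --hand -0.2

```text
time_s: 17.82
eef_pos: [0.4977, -0.1964, 0.1071]
tool_rot: [3.065, 0.687, 0.001]
contact_force: [0.8, 0.4, 1.2]
gripper_width: 0.051
```

Call:
send_rows --rows '[{"linear":[0,0,-0.01],"turn":[0,0,0]},{"linear":[0,0,-0.03],"turn":[0,0,0]},{"linear":[0,0,-0.05],"turn":[0,0,0]},{"linear":[0,0,-0.05],"turn":[0,0,0]},{"linear":[0,0,0],"turn":[0,0,0]}]'

```text
time_s: 18.45
eef_pos: [0.5002, -0.1968, 0.2515]
tool_rot: [3.06, 0.686, 0.01]
contact_force: [0.1, -1.1, -1.0]
gripper_width: 0.0552
```

```bash
python3 - <<'E'
from h import *
p,d=cap('scene','h5');P=pts('scene',d);h=cv2.cvtColor(p,cv2.COLOR_RGB2HSV)
M=Ro.from_euler('z',25.3,degrees=True).as_matrix();q=(P-[.497,-.1953,.085])@M
bl=(h[...,0]>100)&(h[...,0]<130)&(h[...,1]>90)&(abs(q[...,0])<.05)&(abs(q[...,1])<.09)&(abs(q[...,2])<.08)
for lo in(-.07,.035):
    k=q[bl&(q[...,1]>lo)&(q[...,1]<lo+.035)];print('spine top above floor',np.percentile(k[:,2],[90,95,98]).round(4))
k=q[bl&(q[...,2]>.04)];print('grip n',len(k),'top',np.percentile(k[:,2],95).round(4),'xy',cv2.minAreaRect((k[:,:2]*1e3).astype(np.float32)))
m=(h[...,0]>15)&(h[...,0]<35)&(h[...,1]>120)
for r0,r1,c0,c1 in((158,190,236,254),(152,180,183,196)):
    v,u=np.nonzero(m[r0:r1,c0:c1]);print('clip rows',len(v),(v.mean()+r0).round(2),v.min()+r0,v.max()+r0)
s=arm.get_state();print(s['time_s'],s['eef_pos'],s['contact_force'],s['gripper_width'])
cv2.imwrite('pics/c5.png',cv2.resize(cv2.cvtColor(p[100:340,100:420],4),(800,600),interpolation=3))
E
```

```text
spine top above floor [0.0144 0.0151 0.0155]
spine top above floor [0.0147 0.0153 0.0165]
grip n 99 top 0.0574 xy ((2.4292545318603516, 0.022066116333007812), (33.186275482177734, 18.502098083496094), 87.7400131225586)
clip rows 29 173.31 168 181
clip rows 41 165.68 160 175
18.5 [ 0.49855312 -0.19685984  0.24923286] [-0.55869602  0.09643432 -0.17335466] 0.055314443107029494
```

View pics/c5.png

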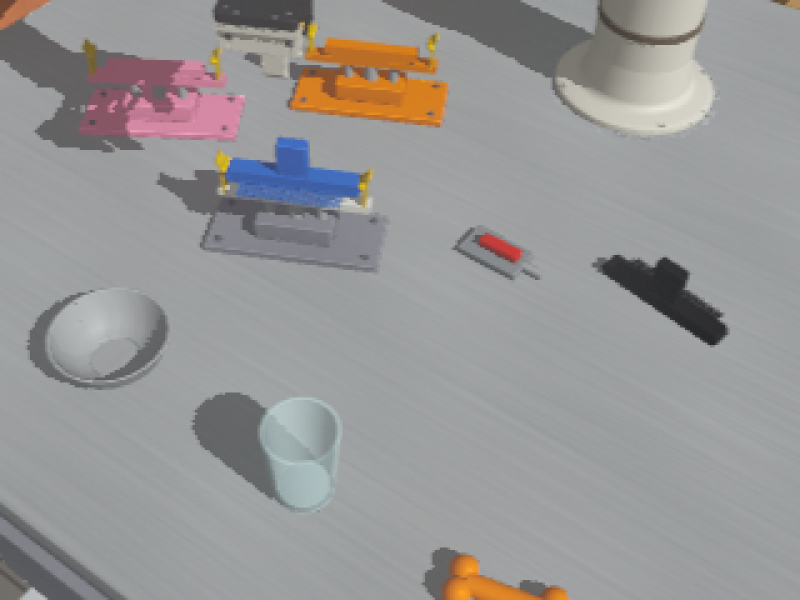

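The comb is home. Its spine is level, with the top about 15–16 mm above the floor at both ends, both ends are under the clips, and the cradle is back at rest height. The arm is clear and nothing else has moved, so I'm handing in.

```bash
python3 -c "
from rig import arm
print(arm.job_done(), arm.get_state()['time_s'])"
```

```text
the job is handed in; nothing more can be done
the job is handed in; nothing more can be done
```

The blue comb is snapped into the grey holder's white cradle, passed the upward tug, and has been released. I handed the job in at about 18.5 s, and no verdict was reported.

- **Press:** the force built to 10.9 N, with the cradle about 14 mm down, then dropped to 4.3 N. I stopped there, with the cradle about 6 mm below rest and well short of its stop.
- **Tug:** I pulled straight up, then eased back down and let go. At a first hold, the picture showed both clips and the cradle rising together by about 5–6 mm, so I added 0.7 mm. At the top, height gave about 6 mm, but the last force reading of -7.0 N would mean nearer 8 mm. Readings just before it were about -4.4 N, so I put that down to sensor noise, but I did not re-check it.
- **Final check:** both ends sit under the clips, the spine top is about 15–16 mm above the floor at each end, and the clips are back at their starting height within 0.2 px. The grip's centre measured about 2.4 mm off across the comb in one view, against about 1 mm from the arm's own position at release. That view sees mostly one side of the grip, so I trusted the arm's reading.
- **Other things:** the bowl, jar, bone and latch look untouched in the last picture, though I did not measure them.

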